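Gauge a coupling sleeve and hold the mirror on its O-ring

TASK

Find which of the two standing brass sleeves has a bore that goes over the gauge pin, slide it fully home on the pin and let go of it; leave the other sleeve, the nut beside it and the white tub alone. Then take the grip on top of the inspection mirror and turn the mirror until the little camera sees the O-ring of the seated sleeve in the middle of it. The mirror springs back if released, so finish with the gripper still holding it steadily at that angle.

Things in the scene. Friction and masses are not known exactly. Their poses are not given: they have to be found in the camera images.
- sleeve_wide: Brass coupling sleeve standing upright: a tube of 40 mm outside diameter, 50 mm tall, about 100 to 210 g, thin wall, bore 25.6 mm (goes over the gauge pin), black O-ring round the outside at half height. Origin at the centre of its underside, z up along the bore.
- sleeve_narrow: The other brass sleeve: the same outside (40 mm diameter, 50 mm tall, O-ring), but thick-walled with a bore of only 15 mm, too small for the pin. Origin at the centre of its underside. To be left standing where it is.
- gauge: Fixed gauge: a dark steel round base, 68 mm diameter and 25 mm high, with an upright steel pin of 22 mm diameter in its centre that rises 40 mm above the base; the top 10 mm of the pin tapers to 12 mm. Origin at the centre of the base's underside on the table, z up along the pin. A sleeve fully home rests on the base.
- seat (a point): Point on the pin's axis at the top of the gauge's base, 25 mm above the table: the centre of the underside of a sleeve that is fully home.
- viewer: Fixed inspection unit: an aluminium base plate (210 x 80 mm, 10 mm thick, reaching 40 mm behind and 170 mm ahead of the origin) that carries a small black camera (up to 68 mm high) and, facing it, a mirror on an upright turning axis. Origin on the table under the mirror's axis; its x axis points from the mirror's axis to the camera, whose lens lies 100 mm away at 50 mm above the table and looks straight at the mirror; z up.
- mirror (a joint): Turn of the mirror about its upright axis, rad: 0 at rest, growing clockwise seen from above, stop at 1.1. A spring (0.08 N m per rad) returns it to 0. The mirror is 56 mm wide, 48 mm high, centred 50 mm above the table, its reflecting face on the turning axis. At rest the face's normal points 5 degrees clockwise of the viewer's x axis, so the camera's view leaves the mirror 10 degrees clockwise of the viewer's x axis; each radian of mirror turn swings this view by two.
- mirror_grip (a point): Point on the mirror's turning axis, 100 mm above the table, within the black grip bar on top of the mirror: the bar is 36 mm long (along this frame's y, parallel to the mirror face), 12 mm thick (along x, the mirror's normal; pinch it across this) and spans heights 83 to 113 mm; the mirror's frame below it ends at 74 mm. Turns with the mirror: x is the normal of the reflecting face.
- sight (a point): Point on the mirror's axis at 50 mm above the table, the height of the seated sleeve's O-ring. Its x axis is the camera's line of view after reflection in the mirror. A thin dark pointer (tip 78 mm from the axis, just above the base plate), geared to turn twice as far as the mirror, shows the same direction. The camera sees the sleeve when this line meets it.
- nut: Low round brass nut, 26 mm diameter, 9 mm high, lying between the sleeves. A bystander.
- tub: White plastic tub with lid, 76 mm diameter, 75 mm high. A bystander.
There are look-alikes about, which are no part of the job. What is meant by the gauge is not orange, and is the larger of those in its own colour.

How it is judged (in metres and radians):
On the way:
1. the fitting sleeve is fully home on the gauge pin and let go (horizontal distance between sleeve_wide and seat below 0.004 m and z of sleeve_wide in the frame of seat between -0.003 and 0.003 m and angle between sleeve_wide's own z axis and vertical below 0.06 rad and contact force between the fingers and sleeve_wide below 0.1 N), for 0.2 s.
At the end, for the whole second after the job is handed in: The wide-bore sleeve is home on the pin (within 3 mm, upright), untouched; the camera's reflected line of view passes within 18 mm of the pin's axis, so it meets the 40 mm sleeve; the fingers hold the mirror (over 1 N) and it stays still (under 0.1 rad/s) (all of step 1 and contact force between the arm and sleeve_wide below 0.1 N and y of seat in the frame of sight between -0.018 and 0.018 m and x of seat in the frame of sight above 0.05 m and contact force between the fingers and mirror above 1 N and velocity of joint mirror between -0.1 and 0.1 rad/s); the arm keeps its last pose, push and grip.
It fails at once if the narrow-bore sleeve is moved by more than 20 mm (distance of sleeve_narrow from where it was at the start of the episode above 0.02 m).
It fails at once if the narrow-bore sleeve is knocked over (angle between sleeve_narrow's own z axis and vertical above 0.5 rad).
It fails at once if the nut is moved by more than 30 mm (distance of nut from where it was at the start of the episode above 0.03 m).
It fails at once if the tub is moved by more than 30 mm (distance of tub from where it was at the start of the episode above 0.03 m).
It also fails if it takes over 51 s, if anything falls off the work surface, if the arm or the gripper's body presses on something with over 40 N, if the wrist force passes 120 N, or if a joint passes its speed limit or range.

ROBOT

A 6-joint arm with a two-finger parallel gripper is mounted at the origin on the work surface. World frame = base frame: x ahead of the robot, y to its left, z up, the work surface at z = 0. Lengths are in mm, angles in rad, forces in N, time in s.
With the tool pointing down it reaches from about 325 to 875 mm from the base axis. Payload 4.4 kg.
Tool frame: the origin (TCP) lies on the centre line of the jaws, within the pads' length; the fingertips stand ahead of it and the grasp point (between the pads) lies 6 mm ahead of it (ctrl.tcp_to_tips is the z of the fingertips in the tool frame, in mm); z points along the fingers, y is the direction in which the jaws open and shut (so a half turn about z gives the same grasp; the last joint's range is limited). The gripper opens to 85 mm and grips with 20 to 120 N. Pads are 22 mm wide; open, the fingers measure 114 mm over their backs; the gripper's body (76 mm by 85 mm) begins 54 mm behind the grasp point. The pads swing forward as they close: fully open they stand 13 mm farther back than shut.
Start: joints at [-1.448, 0.207, 1.542, -0, 1.393, -0.15], TCP at [154.909, -553.742, 256.282] pointing down, gripper open.
Joint ranges: [-2.73, 2.73], [-0.86, 2.22], [0.23, 2.46], [-1.11, 4.25], [0.08, 2.63], [-2.82, 2.82]. Speed limits (rad/s): [2.79, 2.79, 3.14, 3.14, 3.14, 3.14].

INTERFACE

Orientations are given as a 3x3 rotation matrix whose columns are the frame's x, y, z axes.
In Python, from plant import ctrl, sensors, optics gives the robot as it stands. Calls block until the motion is done:
- ctrl.move_ptp(position, orientation): joint-space move of the TCP to a pose.
- ctrl.move_l(position, rot=None, vel=150, threshold=None): straight line of the TCP; rot=None keeps the orientation; vel is the mean speed in mm/s. With threshold (N) it stops when the force on the tool has changed by that much, and returns True; else False.
- ctrl.set_joints(angles): joint-space move.
- ctrl.gripper_to(opening, force=None): finger opening in mm; force is the grip in N (None keeps the last); returns when the fingers have stopped.
- ctrl.hold(seconds).
- ctrl.solve_ik(position, orientation): joint angles nearest the present ones, or None.
- sensors.read_state(): the state.
- optics.grab_frame(name): name is "scene" or "top" or "wrist"; returns (picture, depth): 420x560x3 uint8, red, green, blue; 420x560 float32, mm along the optical axis (not along the pixel's ray), 0 where there is no reading.
- optics.camera_params(name): a dict with "mtx" (3x3 intrinsics, pixels), "R" (3x3) and "t" (3): a world point X has camera coordinates R X + t; the wrist camera has in their place "T_tool_cam" (4x4, takes a point from camera to tool coordinates, whose origin is the TCP and whose axes are the flange's). Camera axes: x right, y down, z forward; pixel columns grow to the right and rows downward; lengths in mm; the calibration is good to about 2 mm. A picture is of the moment at which its call begins: read the wrist's pose just before it. camera_params takes no time and is no camera call.
A pose or a line that the arm cannot do raises ctrl.MotionError and nothing moves.
- ctrl.finish_job(): hands the job in, once; it reports no verdict.
The state is a dict: "t": time; "q": joint angles; "qvel": joint speeds; "tau": joint torques, N m; "eef_pos": TCP position; "eef_rot": TCP orientation; "force": force on the tool from outside, world axes, zero at the start; "wrist_torque": the same for the moment, N m; "grip_width": finger opening in mm.
Only numpy, scipy, OpenCV 4.12 (cv2) and the standard library are available. Lean on these libraries where they do the work, as an engineer would, in place of code of your own. Each camera call takes 0.05 s, during which the arm holds its last target. There are 200 camera calls.

## Working session

There is one attempt and no reset: what is moved stays moved. The work goes in short steps, each a Python script; the robot and the scene stay as the last script left them, time stands still between calls to the robot, and variables do not carry over. Pictures are saved under pics/ and viewed, on a budget of 10 in all, crops included, one or two more only if the job needs it, and the job is handed in when it is done.

```bash
mkdir -p pics; ls; python3 - <<'E'
from plant import ctrl,sensors,optics
import cv2,numpy as np
for n in("scene","top"):
    p,d=optics.grab_frame(n); np.savez(f"pics/{n}.npz",p=p,d=d,**optics.camera_params(n))
    cv2.imwrite(f"pics/{n}.png",p[:,:,::-1])
    c=optics.camera_params(n);print(n,c["mtx"].round(1).tolist(),c["R"].round(3).tolist(),c["t"].round(1))
print(optics.camera_params("wrist"),ctrl.tcp_to_tips)
print(sensors.read_state())
E
```

```text
pics
scene [[399.7, 0.0, 281.7], [0.0, 399.7, 205.6], [0.0, 0.0, 1.0]] [[0.459, 0.888, 0.003], [0.762, -0.392, -0.515], [-0.456, 0.239, -0.857]] [-257.5 -428.9 1176.1]
top [[515.1, 0.0, 271.7], [0.0, 515.1, 207.3], [0.0, 0.0, 1.0]] [[-0.073, -0.997, 0.001], [-0.975, 0.071, -0.209], [0.209, -0.016, -0.978]] [-11.3 616.9 915.6]
{'mtx': array([[354.26235206,   0.        , 280.98885419],
       [  0.        , 354.26235206, 209.27740437],
       [  0.        ,   0.        ,   1.        ]]), 'T_tool_cam': array([[-9.95970014e-04, -9.59774007e-01, -2.80771908e-01,
         7.16051100e+01],
       [ 9.99998624e-01, -1.32835220e-03,  9.93508474e-04,
        -2.78811934e-01],
       [-1.32650759e-03, -2.80770532e-01,  9.59774009e-01,
        -1.16853637e+02],
       [ 0.00000000e+00,  0.00000000e+00,  0.00000000e+00,
         1.00000000e+00]])} 25.0
{'t': 0.1, 'q': array([-1.44851725e+00,  2.07380360e-01,  1.54282018e+00, -3.24503128e-05,
        1.39350610e+00, -1.50480772e-01]), 'qvel': array([ 0.00037812, -0.00235163, -0.00526531,  0.00064519, -0.00174579,
        0.00102131]), 'tau': array([-7.19580385e-05, -3.84089649e+01, -2.92548215e+01, -2.25689428e-04,
        4.81877752e-03,  5.78735524e-06]), 'eef_pos': array([ 154.81137793, -553.10485642,  255.21163642]), 'eef_rot': array([[ 9.63029580e-01,  2.69395517e-01, -2.89555670e-04],
       [ 2.69395521e-01, -9.63027345e-01,  2.09430495e-03],
       [ 2.85346336e-04, -2.09488262e-03, -9.99997765e-01]]), 'force': array([ 0.33370057, -0.56282814,  0.00081444]), 'wrist_torque': array([-0.01995341, -0.00582237,  0.01315799]), 'grip_width': 85.71901622853927}
```

View pics/top.png

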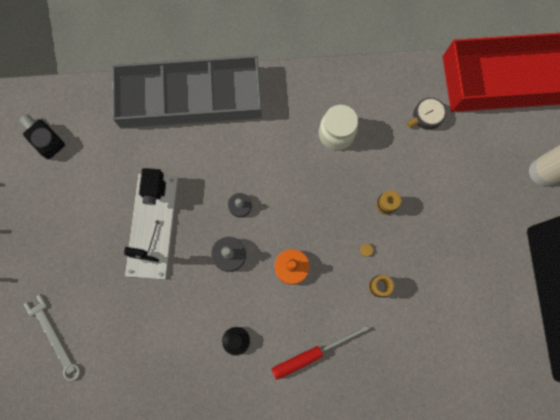

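View pics/scene.png

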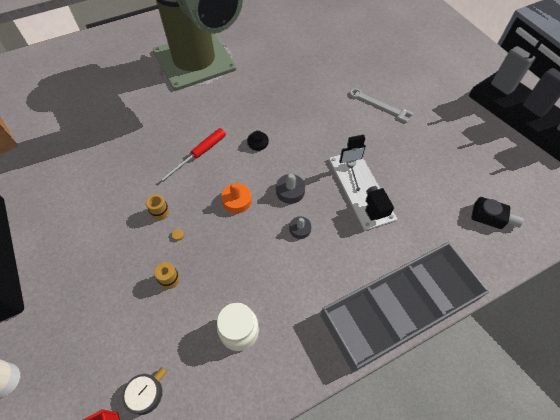

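The top view shows three gauge-like things: large grey (229,254), small grey (240,205) and orange (292,267). The large grey one is the gauge, since it isn't orange and is the larger of the two greys. The sleeves are at (389,202), where the bore looks small, and (382,286), where it looks wide. I'll measure these and confirm in one crop.

```bash
cat > h.py <<'E'
import numpy as np,cv2
def cloud(d,mtx,R,t):
    v,u=np.indices(d.shape); P=np.stack([(u-mtx[0,2])/mtx[0,0]*d,(v-mtx[1,2])/mtx[1,1]*d,d],-1)
    W=(P-t)@R; W[d<=0]=np.nan; return W
def circ(xy):
    A=np.c_[2*xy,np.ones(len(xy))];s=np.linalg.lstsq(A,(xy**2).sum(1),rcond=None)[0]
    return s[:2],np.sqrt(s[2]+s[:2]@s[:2])
def wrist():
    from plant import sensors,optics
    s=sensors.read_state(); p,d=optics.grab_frame("wrist"); c=optics.camera_params("wrist")
    T=np.eye(4);T[:3,:3]=s["eef_rot"];T[:3,3]=s["eef_pos"];T=T@c["T_tool_cam"]
    R=T[:3,:3].T; return p,d,cloud(d,c["mtx"],R,-R@T[:3,3]),c["mtx"],R,-R@T[:3,3]
E
python3 - <<'E'
from h import *
z=np.load("pics/top.npz");W=cloud(z["d"],z["mtx"],z["R"],z["t"]);p=z["p"]
print("table z",np.nanmedian(W[300:320,200:260,2]))
for n,(u,v,r,lo,hi) in dict(A=(389,202,18,43,57),B=(382,286,18,43,57),gbase=(229,254,25,18,32),gpin=(229,254,25,50,70),small=(240,205,16,10,30),nut=(367,250,10,5,14),tub=(340,127,26,65,85),cam=(152,185,20,55,80),grip=(140,253,22,95,125),mir=(140,253,22,60,85)).items():
    w=W[v-r:v+r,u-r:u+r].reshape(-1,3);w=w[(w[:,2]>lo)&(w[:,2]<hi)]
    if len(w)<3: print(n,len(w));continue
    hull=cv2.convexHull(w[:,:2].astype(np.float32))
    c,ra=cv2.minEnclosingCircle(hull)
    print(n,len(w),"med",np.median(w,0).round(1),"encl",np.round(c,1),round(ra,1),cv2.minAreaRect(hull))
# plate: height 10
w=W[170:285,115:185].reshape(-1,3);m=(abs(w[:,2]-10)<4)&(p[170:285,115:185].reshape(-1,3).min(1)>140)
print("plate",m.sum(),cv2.minAreaRect(w[m][:,:2].astype(np.float32)))
a=cv2.resize(p[160:310,120:260],None,fx=2.8,fy=2.8,interpolation=3);b=cv2.resize(p[180:305,350:420],None,fx=3.36,fy=3.36,interpolation=3)
cv2.imwrite("pics/crop1.png",np.hstack([a,b])[:,:,::-1]);print(a.shape,b.shape)
E
```

```text
table z -0.7541025375357728
A 291 med [ 615.9 -286.9   49.3] encl [ 616.  -287.5] 20.1 ((615.8984375, -287.2879943847656), (38.97016143798828, 38.31365203857422), 59.223167419433594)
B 222 med [ 453.3 -253.4   48.9] encl [ 453.5 -253.4] 19.8 ((453.8812561035156, -253.40994262695312), (38.82439041137695, 38.67914581298828), 6.8989338874816895)
gbase 819 med [535.7  33.9  24.4] encl [537.7  35.3] 33.9 ((537.1944580078125, 34.92536163330078), (66.64195251464844, 65.74081420898438), 41.312068939208984)
gpin 107 med [536.9  35.   60.8] encl [538.   35.6] 11.0 ((537.6642456054688, 35.67940139770508), (20.739261627197266, 20.15009307861328), 35.57173156738281)
small 395 med [632.6   6.7  17.2] encl [636.   8.] 24.5 ((635.9676513671875, 6.86090087890625), (46.05529022216797, 47.94541549682617), 87.20404052734375)
nut 127 med [ 527.1 -237.1    8.6] encl [ 527.2 -237.8] 12.8 ((526.576171875, -237.44778442382812), (24.15730857849121, 24.095813751220703), 84.23628997802734)
tub 882 med [ 774.9 -202.4   74.6] encl [ 776.  -202.9] 33.6 ((776.1021728515625, -202.86929321289062), (65.20861053466797, 65.6726303100586), 73.68067932128906)
cam 660 med [676.6 175.   66.4] encl [676.7 176.3] 35.8 ((675.3804931640625, 175.93360900878906), (38.88257598876953, 67.52911376953125), 81.90489959716797)
grip 156 med [542.4 194.4 111.6] encl [544.1 195.2] 17.9 ((543.408203125, 195.5174560546875), (35.42744445800781, 12.317182540893555), 75.94425201416016)
mir 70 med [536.2 183.8  72.4] encl [538.8 196.3] 27.6 ((539.2592163085938, 196.25399780273438), (55.00320053100586, 6.891706466674805), 78.71932220458984)
plate 2228 ((607.762451171875, 186.81272888183594), (79.13484191894531, 207.99008178710938), 81.67782592773438)
(420, 392, 3) (420, 235, 3)
```

View pics/crop1.png

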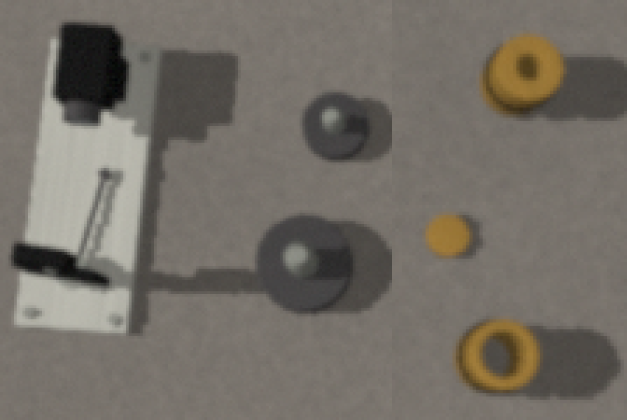

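The crop confirms that (304,262) is the larger grey gauge. The wide-bore sleeve is the lower one, at crop (498,355), world (453.5,-253.4), and the nut lies between the two sleeves. Next I go above the sleeve for a close look.

```bash
cat >> h.py <<'E'
def down(a):
    c,s=np.cos(a),np.sin(a); return np.array([[c,s,0],[s,-c,0],[0,0,-1.]])
def top_disc(W,c0,zlo,zhi,r):
    m=(W[...,2]>zlo)&(W[...,2]<zhi)&(np.hypot(W[...,0]-c0[0],W[...,1]-c0[1])<r)
    w=W[m]; c,ra=cv2.minEnclosingCircle(cv2.convexHull(w[:,:2].astype(np.float32)))
    return np.round(c,1),round(ra,1),np.median(w[:,2]).round(1),len(w)
E
python3 - <<'E'
from h import *
from plant import ctrl,sensors
ctrl.move_ptp([453.5,-253.4,175],down(0))
p,d,W,*_=wrist();cv2.imwrite("pics/w1.png",p[:,:,::-1])
print(top_disc(W,(453.5,-253.4),44,56,30)); s=sensors.read_state();print(s["t"],s["eef_pos"])
E
```

```text
(array([ 452.4, -254.3]), 20.0, np.float64(48.8), 1422)
1.7333 [ 453.39562303 -254.48157776  175.34047666]
```

View pics/w1.png

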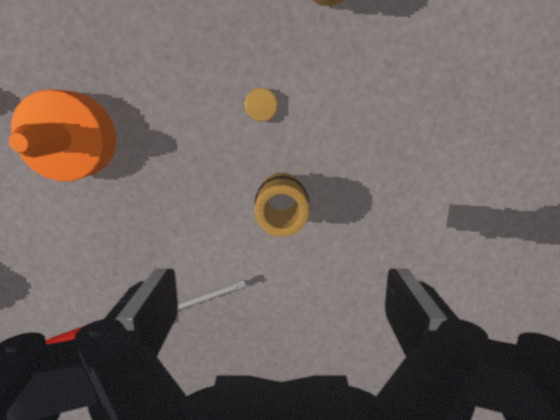

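The wrist view shows the wide-bore sleeve at (281,208), the nut clear at (261,104), and nothing in the way of the fingers. Grasping it.

```bash
python3 - <<'E'
from h import *
from plant import ctrl,sensors
x,y=452.4,-254.3
ctrl.move_l([x,y,80],vel=150)
print(ctrl.move_l([x,y,41],vel=60,threshold=8))
ctrl.gripper_to(30,40); s=sensors.read_state(); print(s["grip_width"],s["force"])
e=s["eef_pos"]; print("sleeve-tcp before lift",np.array([x,y])-e[:2],e)
ctrl.move_l([x,y,190],vel=150)
p,d,W,*_=wrist();cv2.imwrite("pics/w2.png",p[:,:,::-1])
s=sensors.read_state();e=s["eef_pos"];print(s["grip_width"],e,s["t"],s["force"])
m=(np.hypot(W[...,0]-e[0],W[...,1]-e[1])<24)&(W[...,2]>e[2]-15)&(W[...,2]<e[2]+25)
print(np.histogram(W[m][:,2]-e[2],bins=10))
# go above gauge and look
g=(537.6,35.4); ctrl.move_ptp([g[0]-0,g[1],190],down(0))
p,d,W2,*_=wrist();cv2.imwrite("pics/w3.png",p[:,:,::-1]);np.savez("pics/w3.npz",W=W2,p=p,e=sensors.read_state()["eef_pos"])
for lo,hi,r in((19,31,45),(57,68,25)):
    try: print(top_disc(W2,g,lo,hi,r))
    except Exception as ex: print("none")
print(sensors.read_state()["eef_pos"])
cv2.imwrite("pics/w23.png",np.hstack([cv2.imread("pics/w2.png")[:,80:480],cv2.imread("pics/w3.png")[:,80:480]]))
E
```

```text
False
38.15590038807436 [ 0.45153874 -0.87059497  2.28980651]
sleeve-tcp before lift [-0.3782129   0.35100128] [ 452.7782129  -254.65100128   41.48740626]
38.19918183489521 [ 451.54813416 -253.62886535  188.50478374] 5.0 [-0.79023711 -0.30906443 -1.26033337]
(array([ 868,  797,  897,  987, 1083, 5501,  591,  604,   53,   29]), array([-14.99853689, -11.00327633,  -7.00801578,  -3.01275522,
         0.98250534,   4.97776589,   8.97302645,  12.96828701,
        16.96354756,  20.95880812,  24.95406868]))
(array([536.9,  35. ]), 33.7, np.float64(24.1), 3853)
(array([537. ,  34.9]), 10.0, np.float64(62.8), 490)
[537.62362473  34.08590038 189.86420259]
```

View pics/w23.png

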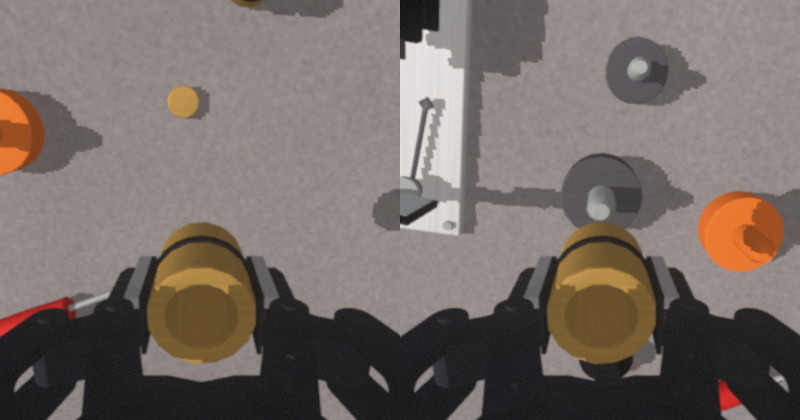

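The sleeve is held upright, with its rim around (201,310) in the left half, and the gauge pin is at (599,205) in the right half. Next I'll measure the sleeve in the hand, then lower it.

```bash
python3 - <<'E'
from h import *
z=np.load("pics/w3.npz");W=z["W"];p=z["p"].astype(int);e=z["e"]
m=(np.hypot(W[...,0]-e[0],W[...,1]-e[1])<26)&(abs(W[...,2]-e[2]-8)<3)&(p[...,0]-p[...,2]>50)
w=W[m]-e; print(len(w),np.median(w[:,2]),cv2.minEnclosingCircle(w[:,:2].astype(np.float32)))
A=np.c_[w[:,:2],np.ones(len(w))];print("tilt",np.linalg.lstsq(A,w[:,2],rcond=None)[0])
for lo in(-180,-90,0,90): 
  a=np.degrees(np.arctan2(w[:,1],w[:,0]));k=(a>=lo)&(a<lo+90);r=np.hypot(*w[k,:2].T);print(lo,k.sum(),r.min().round(1) if k.any() else 0,r.max().round(1) if k.any() else 0)
E
```

```text
5116 7.270005350019446 ((-0.34164854884147644, 0.5673230290412903), 20.075336456298828)
tilt [-1.63007156e-03 -8.52488835e-04  7.20119090e+00]
-180 1172 11.8 20.3
-90 1342 11.8 19.6
0 1400 12.4 20.3
90 1202 12.1 20.5
```

```bash
python3 - <<'E'
from h import *
from plant import ctrl,sensors
x,y=537.3,34.5
ctrl.move_l([x,y,115],vel=150); print([sensors.read_state()["eef_pos"].round(2) for _ in range(3)])
hit=ctrl.move_l([x,y,68],vel=40,threshold=10); s=sensors.read_state();print(hit,s["eef_pos"],s["force"])
if not hit or s["eef_pos"][2]<70:
    print(ctrl.move_l([x,y,63],vel=20,threshold=8)); s=sensors.read_state();print(s["eef_pos"],s["force"],s["wrist_torque"],s["grip_width"],s["t"])
E
```

```text
[array([537.91,  33.9 , 115.5 ]), array([537.91,  33.9 , 115.5 ]), array([537.91,  33.9 , 115.5 ])]
False [537.6434237   34.48995127  68.34998279] [ 0.18732472 -0.07128899 -1.78827179]
True
[538.13394687  34.44516824  66.50359686] [-0.72492327 -0.83178656  3.75815925] [-0.01187632  0.1204663  -0.02921384] 38.25832752330986 8.4167
```

```bash
python3 - <<'E'
from h import *
from plant import ctrl,sensors
x,y=537.6,34.5
ctrl.gripper_to(85); ctrl.hold(0.3)
ctrl.move_l([x,y,190],vel=150)
p,d,W,*_=wrist();cv2.imwrite("pics/w4.png",p[:,:,::-1])
print("sleeve",top_disc(W,(537,35),69,81,30)); s=sensors.read_state(); print(s["q"],s["t"])
a=np.radians(76.7)
ctrl.move_ptp([543.5,195.8,210],down(a))
p,d,W,*_=wrist();cv2.imwrite("pics/w5.png",p[:,:,::-1])
m=(abs(W[...,2]-110)<8)&(np.hypot(W[...,0]-543.5,W[...,1]-195.8)<35);w=W[m];w=w[w[:,2]>np.median(w[:,2])-3]
print("bar",cv2.minAreaRect(w[:,:2].astype(np.float32)),np.median(w[:,2]))
m=(abs(W[...,2]-10)<4)&(p.min(2)>130)
print("plate",m.sum(),cv2.minAreaRect(W[m][:,:2].astype(np.float32)))
s=sensors.read_state();print(s["q"],s["t"],s["eef_pos"])
cv2.imwrite("pics/w45.png",np.hstack([cv2.imread("pics/w4.png")[:,80:480],cv2.imread("pics/w5.png")[:,80:480]]))
E
```

```text
sleeve (array([537.8,  34.9]), 20.0, np.float64(73.9), 1576)
[-9.66340763e-02  1.96757244e-01  1.70063170e+00 -4.12999613e-08
  1.24849204e+00  1.47415091e+00] 10.275
bar ((541.923583984375, 195.41676330566406), (35.682708740234375, 11.816681861877441), 76.08374786376953) 112.12358871068929
plate 14642 ((509.71319580078125, 242.11627197265625), (148.6214141845703, 407.0203552246094), 59.8602180480957)
[ 1.95027885e-01  2.53737338e-01  1.58462472e+00 -3.91160571e-04
  1.30453987e+00  4.28976872e-01] 11.3083 [543.27452575 195.07158315 209.29343191]
```

View pics/w45.png

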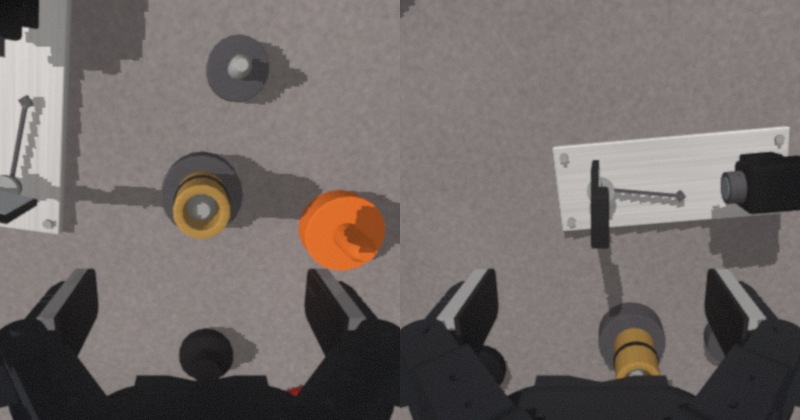

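The left half shows the sleeve home, with the pin inside the bore at (203,208) and its rim at the expected height. In the right half the bar is at (600,203) and the pointer runs from there towards (680,196). Now I'll grip the bar and turn it.

```bash
python3 - <<'E'
from h import *
from plant import ctrl,sensors,optics
o=[542.6,195.5]
ctrl.move_ptp(o+[150],down(np.radians(76.3)))
print(ctrl.move_l(o+[108],vel=80,threshold=8))
ctrl.gripper_to(5,40); s=sensors.read_state();print(s["grip_width"],s["force"],s["wrist_torque"],s["eef_pos"])
for a in(64,52,39.8):
    ctrl.move_l(o+[108],down(np.radians(a)),vel=50); s=sensors.read_state()
    print(a,s["force"].round(2),s["wrist_torque"].round(3),s["eef_pos"].round(1),s["t"])
ctrl.hold(0.5)
p,d,W,K,R,t=wrist();cv2.imwrite("pics/w6.png",p[:,:,::-1]);np.savez("pics/w6.npz",p=p,W=W)
s=sensors.read_state();x=s["eef_rot"];print("yaw",np.degrees(np.arctan2(x[1,0],x[0,0])),s["grip_width"])
p,d=optics.grab_frame("top");cv2.imwrite("pics/t6.png",p[:,:,::-1]);np.savez("pics/t6.npz",p=p,d=d)
q,_=optics.grab_frame("scene")
cv2.imwrite("pics/all6.png",np.hstack([cv2.imread("pics/w6.png")[:,80:480],cv2.resize(q[130:235,280:380],(400,420),interpolation=3)[:,:,::-1]]))
E
```

```text
False
11.08564600468466 [-2.13576005  0.2597485   3.87240846] [0.03027521 0.36060021 0.01458439] [542.18762023 195.59517204 108.20364947]
64 [-2.9   0.62  3.82] [0.049 0.572 0.045] [542.3 195.6 108.2] 13.3667
52 [-4.29 -0.39  5.74] [-0.016  0.63  -0.005] [542.4 195.5 108.2] 13.725
39.8 [-4.34 -0.28  5.06] [-0.033  0.569  0.06 ] [542.5 195.5 108.2] 14.0917
yaw 39.995322757649646 11.368946853999198
```

View pics/all6.png

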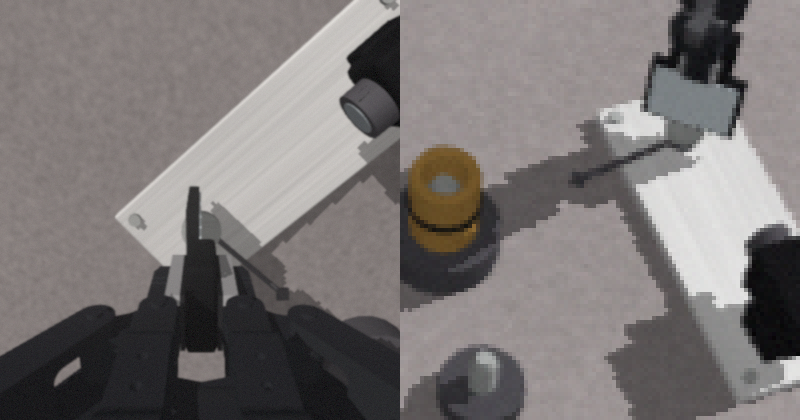

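The pointer aims at the seated sleeve. Its tip is at full-frame wrist (362,294) and scene (324,175). I'll check its direction by number.

```bash
python3 - <<'E'
from h import *
from plant import optics,sensors
p,d,W,K,R,t=wrist()
c=optics.camera_params("scene")
o=np.array([542.8,195.6]);seat=np.array([537.4,35.])
def hit(K,R,t,u,v,z):
    r=R.T@np.linalg.solve(K,[u,v,1]);C=-R.T@t;return (C+r*(z-C[2])/r[2])[:2]
print("depth pt",W[294,362])
for n,x in(("w",hit(K,R,t,362,294,13)),("s",hit(c["mtx"],c["R"],c["t"],324.3,175,13))):
    v=x-o;g=seat-o;u=v/np.linalg.norm(v);print(n,x,np.linalg.norm(v),"ang",np.degrees(np.arctan2(*v[::-1])),np.degrees(np.arctan2(*g[::-1])),"miss",u[0]*g[1]-u[1]*g[0])
s=sensors.read_state();print(s["qvel"].round(3),s["t"],s["force"])
E
```

```text
depth pt [539.98860302 123.39553047  15.8154355 ]
w [539.21793082 121.8015372 ] 73.88534584805475 ang -92.77887216441783 -91.92578262934454 miss 2.3924718547661668
s [540.15948168 124.60300436] 71.04608171401915 ang -92.1299613459723 -91.92578262934454 miss 0.5726349089771441
[ 0.     0.001  0.001 -0.002 -0.002  0.001] 14.7917 [-5.11291968 -0.4582562   5.2432416 ]
```

The reflected line passes within about 2 mm of the pin's axis (18 mm allowed), and the arm is still. Handing in.

```bash
python3 - <<'E'
from plant import ctrl
print(ctrl.finish_job())
E
```

```text
the job is handed in; nothing more can be done
None
```

The wide-bore sleeve is home on the large grey gauge pin and let go. The mirror is turned about 0.64 rad, and I handed the job in with the gripper still holding it. The hand-in reports no verdict, so the checks below are my own measurements.

- **Sleeve:** it met the base at the height expected for fully home. After release its top read 73.9 mm against the expected 75 mm, in line with the roughly 1 mm low readings elsewhere. Its centre was within about 1 mm of the pin's axis.
- **Mirror:** the pointer puts the camera's line of view 0.6 mm (scene camera) and 2.4 mm (wrist camera) from the pin's axis, against 18 mm allowed. The pointer tip measured 71–74 mm from the axis, not the stated 78 mm. I put this down to pixel picking and calibration, and it hardly affects the direction.
- **Hold:** the arm was still, the grip was commanded at 40 N and the fingers read 11.4 mm open on the 12 mm bar. I did not measure the finger contact force or the mirror's speed directly.
- **Bystanders:** I made no contact with the narrow sleeve, nut or tub that I know of, but took no final picture to confirm it. The robot clock read 14.8 s at the last check.

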